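Set the seesaw loading ramp under the transporter's deck

TASK

First swing the turntable round, with the ramp still tipped down, until the ramp's lip is centred in front of the wagon under its steel sill. Then press the ramp's tail pad down gently so that the lip tips up under the sill and takes some of the sprung deck's load (a push of about 13 N), never pushing so hard (20 N or more) that the deck is jacked up, and let go: the ramp must stay there carrying the deck. Do not touch the wagon with the robot or disturb the things standing about.

Things in the scene. Friction and masses are not known exactly. Their poses are not given: they have to be found in the camera images.
- turntable: The ramp's turntable: a fixed grey 240 mm square plate with a round base; it carries the swivelling yoke with the upright handle and the aluminium ramp. Origin at the table top on the vertical swivel axis; its x axis points roughly towards the wagon, z up.
- swivel (a joint): Rotation of the yoke (with the handle and ramp) about the vertical axis through the turntable origin, in rad, positive counter-clockwise from above. At 0 the ramp's lip end points along the turntable's x axis. Stiff by friction (about 2.5 N at the handle), stays where it is left; range -1.1 to 0.6, with no stop at the wagon.
- handle_top (a point): Centre of the top end of the yoke's upright black round handle: 16 mm diameter, 80 mm tall (from 40 to 120 mm above the table), 115 mm from the swivel axis, at a right angle to the ramp (to the left when looking from the axis to the lip). It stands on a flat steel arm, top at 40 mm.
- ramp (a joint): Tilt of the aluminium seesaw ramp, rad: 0 is level, positive is lip end up, tail end down. Axle horizontal, 85 mm above the table, crossing the swivel axis. Its hinge is stiff by friction and stays where it is left: about 6 N down on the tail pad is needed to move it freely.
- tail (a point): Centre of the top face of the black rubber press pad on the ramp's short tail end: 46 mm along the ramp, 52 mm wide; 100 mm from the axle and 10 mm above the axle line when level. Free air below it.
- lip (a point): Top of the middle of the lip, an 8 mm round steel cross bar 44 mm wide at the ramp's far end, 150 mm from the axle, 4 mm above the axle line when level.
- wagon: The green car-transporter wagon, chassis fixed to the table. Origin at table height under its middle; x axis along the wagon away from the turntable, z up. Its green deck (290 x 110 mm, front end at x = -140 mm, two toy cars clipped on) is sprung upright on the chassis: lifting it takes about 4.5 N per mm. x N at the ramp's lip take about 6 + 1.5 x N on the tail pad.
- sill (a point): Nominal middle of the underside of the deck's sill, a flat steel tongue 70 mm wide, 6 mm thick, sticking out 25 mm from the deck's front end (wagon x -165 to -140 mm, y centred). Nominally 92 mm above the table. It is fixed to the chassis: the real sill sits up to 9 mm higher or lower from case to case, which this reading does not show.
- cone: Bystander, loose: a small traffic cone, 45 mm square foot, 65 mm high, beside the turntable. Origin at the centre of its underside.
- drum: Bystander, loose: a small upright steel drum, 51 mm diameter, 70 mm high, near the turntable. Origin at the centre of its underside.
- crate_tower: Bystander, loose: four grey crates in a stack, 136 x 100 mm and 220 mm high. Origin at the centre of its underside.
- screwdriver: Bystander, loose: a screwdriver lying on the table. Origin at the centre of its underside.
- chock: Bystander, loose: a wooden block, 60 x 35 x 30 mm. Origin at the centre of its underside.
- oil_can: Bystander, loose: a small can, 44 mm diameter, 75 mm high. Origin at the centre of its underside.

How it is judged:
By the outcome, as a careful person would: the job done as asked, in the order asked, and still so for the second after the job is handed in, with the robot touching nothing.
It also fails if it takes over 58 s, if anything falls off the work surface, if the arm or the gripper's body presses on something with over 40 N, if the wrist force passes 120 N, or if a joint passes its speed limit or range.

ROBOT

A 7-joint arm with a two-finger parallel gripper is mounted at the origin on the work surface. World frame = base frame: x ahead of the robot, y to its left, z up, the work surface at z = 0. Lengths are in m, angles in rad, forces in N, time in s.
With the tool pointing down it reaches from about 0.425 to 0.925 m from the base axis. Payload 6.8 kg.
Tool frame: the origin (TCP) lies at the very end of the fingers, on their centre line; the grasp point (between the pads) lies 19 mm behind it; z points along the fingers, y is the line along which they close (so a half turn about z gives the same grasp; the last joint's range is limited). The gripper opens to 85 mm and grips with 20 to 120 N. Pads are 22 mm wide; open, the fingers measure 114 mm over their backs; the gripper's body (76 mm by 85 mm) begins 54 mm behind the grasp point. The pads swing forward as they close: fully open they stand 13 mm farther back than shut.
Start: joints at [1.003, 0.477, 0.022, 1.555, -0.011, 1.109, -0.083], TCP at [0.3, -0.605, 0.231] pointing down, gripper open.
Joint ranges: [-2.96, 2.96], [-0.34, 2.1], [-1.41, 1.46], [0.24, 2.44], [-1.37, 4.51], [0.17, 1.92], [-2.96, 2.96]. Speed limits (rad/s): [2.39, 2.39, 3.14, 3.14, 3.14, 3.14, 3.14].

INTERFACE

Orientations are given as a unit quaternion [w, x, y, z].
In Python, from station import bot gives the robot as it stands. The module is installed in compiled form; this text tells all that it offers.
- The arm moves only by the shell command python3 -m jog 'ROWS' [OPENING] [FORCE]. ROWS is JSON, a list of rows, each a list of 4 numbers: the shift along the tool's x, y, z in cm, then the turn about the tool's z in rad. In form: [[x, y, z, spin], ...]. A call has 1 to 20 rows; each row is the pose to reach, as a shift and turn from the pose commanded when the call began, along the tool's axes at that moment; what a row does not reach only later rows make up. A row lasts 1/12 s, in which the tool goes at most 41.7 mm and 7.16 degrees, less where a joint would pass 70% of its speed; a pose out of reach is approached as far as the arm can. A call with a gripper value outside its range is refused whole. OPENING is the closure, from -1 (fully open) to 1 (shut), set as the call begins (- or left out, the last holds). The fingers move at their own pace and stop on an object; FORCE is the grip in N (left out, the last holds). Time passes only in rows, so rows that repeat a pose let the fingers close. It gives the time, the measured TCP pose, the force, the opening and the grip force at its end, in the units of the state.
- bot.get_obs(): the state, without advancing time (a new reading comes with each control period).
- bot.read_camera(name): name is "side" or "top"; returns a dict with "pixels" (384x512x3 uint8, red, green, blue), "depth" (384x512 float32, m along the optical axis (not along the pixel's ray), 0 where there is no reading), "fovy" (degrees; the focal length in pixels is half the picture's height over the tangent of half this angle, whatever the lens; pixels are square), "cx", "cy" (the principal point, pixels), "pose" (4x4, takes a point from camera to world coordinates). Camera axes: x right, y down, z forward; pixel columns grow to the right and rows downward; lengths in m; the calibration is good to about 2 mm. A picture is of the moment at which its call begins.
- bot.hand_in(): hands the job in; it is judged then, once.
The state is a dict: "t": time; "q": joint angles; "joint_vel": joint speeds; "joint_torque": joint torques, N m; "eef_pos": TCP position; "tool_rot": TCP orientation; "contact_force": force on the tool from outside, world axes, zero at the start; "torque": the same for the moment, N m; "gripper_width": opening from 0.0 (shut) to 1.0 (fully open); "grasp_force": force on a finger pad.
Only numpy, scipy, OpenCV 4.12 (cv2) and the standard library are available. Lean on these libraries where they do the work, as an engineer would, in place of code of your own. Each camera call takes 0.05 s, during which the arm holds its last target. There are 200 camera calls.

## Working session

There is one attempt and no reset: what is moved stays moved. The work goes in short steps, Python scripts to look and compute and a shell command to move; the robot and the scene stay as the last step left them, time stands still between calls to the robot, and variables do not carry over. Pictures are saved under pics/ and viewed, at most 10 in all, crops included, and the job is handed in when it is done.

```bash
mkdir -p pics; cat > h.py <<'E'
import numpy as np, cv2
from station import bot
def cam(n,f=None):
    c=bot.read_camera(n)
    if f: cv2.imwrite('pics/'+f,c['pixels'][:,:,::-1])
    return c
def cloud(c):
    h,w=c['depth'].shape; f=h/2/np.tan(np.radians(c['fovy'])/2)
    u,v=np.meshgrid(np.arange(w),np.arange(h)); d=c['depth']
    P=np.stack([(u-c['cx'])/f*d,(v-c['cy'])/f*d,d],-1)
    return P@c['pose'][:3,:3].T+c['pose'][:3,3]
E
python3 - <<'E'
from h import *
for n in('top','side'):
    c=cam(n,n+'0.png'); print(n,c['fovy'],c['cx'],c['cy'],c['pose'].round(3).tolist(),(c['depth']>0).mean())
    np.savez('/tmp/'+n,P=cloud(c),px=c['pixels'])
o=bot.get_obs();print(o)
E
```

```text
top 53.6170268613196 251.179850580115 188.58194985289737 [[-0.017, -0.996, 0.086, 0.468], [-1.0, 0.017, 0.001, 0.069], [-0.003, -0.086, -0.996, 1.454], [0.0, 0.0, 0.0, 1.0]] 0.9958038330078125
side 42.29282039960289 259.2018421295056 193.1686656031284 [[-0.872, -0.325, 0.366, -0.014], [-0.49, 0.604, -0.629, 1.112], [-0.016, -0.728, -0.686, 1.24], [0.0, 0.0, 0.0, 1.0]] 0.9951629638671875
{'t': 0.1, 'q': array([ 1.00287643,  0.47768186,  0.02230562,  1.55638889, -0.01149219,
        1.10931551, -0.08311868]), 'joint_vel': array([-6.17322390e-04, -1.23182154e-03,  8.34362044e-04, -2.81500680e-03,
       -3.02280400e-04,  7.18968220e-05, -9.57690150e-04]), 'joint_torque': array([ 4.95450498e-03, -5.97768724e+01,  1.61385946e+00, -2.81957603e+01,
        1.28412721e-02,  5.05684497e-03, -1.80500138e-06]), 'eef_pos': array([ 0.2993148 , -0.60438547,  0.23043076]), 'tool_rot': array([-7.96688405e-04,  9.73682326e-01,  2.27907951e-01, -2.43297204e-04]), 'contact_force': array([-0.56715341, -0.22113969,  0.34301026]), 'torque': array([ 0.03576526, -0.01037742, -0.00896399]), 'grasp_force': 0.0, 'gripper_width': 0.9979192050601856}
```

View pics/top0.png

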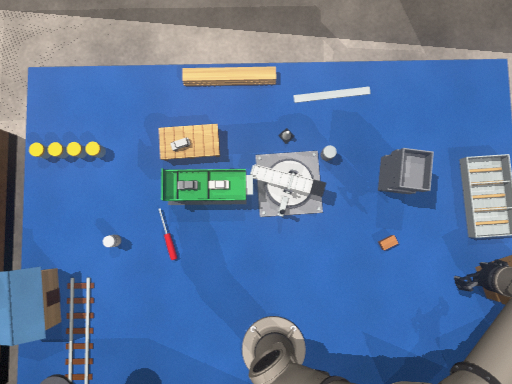

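View pics/side0.png

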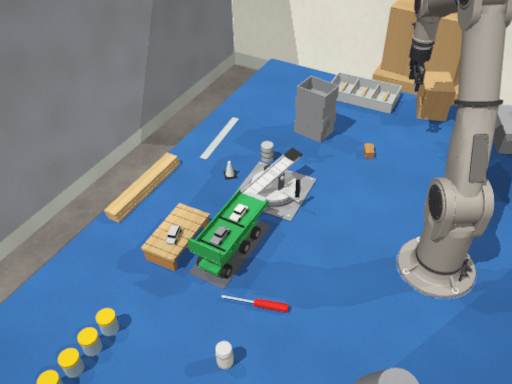

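Top view: green wagon at (205,185) with its sill near (249,184). The ramp runs from the lip (253,172) to the black tail (318,187), with the handle at (282,210), cone at (287,135), drum at (330,152) and crates at (407,170). The side view confirms the tail is up and the lip is down.

```bash
cat > m.py <<'E'
from h import *
def rect(P,m,zlo,zhi,name,big=True):
    m=m&(P[...,2]>zlo)&(P[...,2]<zhi)
    n,l,s,_=cv2.connectedComponentsWithStats(m.astype(np.uint8))
    if n<2: print(name,'none');return
    if big: m=l==1+s[1:,4].argmax()
    q=P[m]; (c,sz,a)=cv2.minAreaRect((q[:,:2]*1000).astype(np.float32))
    print(name,len(q),'c',np.round(c,1),'sz',np.round(sz,1),'ang',round(a,2),'mean',(q.mean(0)*1000).round(1),'z',np.percentile(q[:,2]*1000,[5,50,95]).round(1)); return q
def win(sh,u0,v0,u1,v1):
    w=np.zeros(sh,bool); w[v0:v1,u0:u1]=1; return w
E
python3 - <<'E'
from m import *
d=np.load('/tmp/top.npz'); P,px=d['P'],d['px'].astype(int); sh=px.shape[:2]
r,g,b=px[...,0],px[...,1],px[...,2]; z=P[...,2]
rect(P,(g>r+50)&(g>b+50)&win(sh,150,150,260,215),0.05,.25,'deck')
rect(P,win(sh,250,145,335,222)&(abs(r-b)<30),0.004,.03,'plate')
rect(P,(px.max(2)<70)&win(sh,305,170,330,205),0.09,.2,'tail')
rect(P,win(sh,270,195,295,222),0.1,.14,'handle')
rect(P,win(sh,246,165,254,205)&(abs(g-r)<25)&(abs(g-b)<30),0.075,.115,'sill')
rect(P,win(sh,250,160,318,196)&(abs(g-r)<25)&(abs(g-b)<40)&(r>130),0.04,.14,'ramp')
np.set_printoptions(linewidth=250)
print((z[164:204:2,240:272:1]*1000).astype(int))
print((z[170:206:2,300:328:2]*1000).astype(int))
print((z[196:220:2,270:296:2]*1000).astype(int))
print('world rc',P[184,249],P[210,282])
t=cv2.resize(d['px'][140:225,235:340,::-1],None,fx=6,fy=6,interpolation=cv2.INTER_CUBIC); cv2.imwrite('pics/c1.png',t)
E
```

```text
deck 1547 c [597.5 232. ] sz [279.9 101.7] ang 89.43 mean [597.5 216.3 107.1] z [101.8 106.3 119.5]
plate 690 c [681.3 -70.1] sz [241.9 113.1] ang 88.56 mean [695.6 -89.2  10.5] z [ 4.4  8.  28.3]
tail none
handle 17 c [503.  -38.2] sz [12.3 12.5] ang 44.18 mean [503.1 -38.7 117.9] z [112.1 118.8 122.4]
sill 140 c [600.6  78.1] sz [21.6 69.5] ang 89.04 mean [600.6  78.1  97.8] z [ 93.4  98.1 102.1]
ramp 975 c [621.2 -39.7] sz [227.6 113.7] ang 89.07 mean [622.4 -34.5  81.5] z [ 58.4  82.5 101.7]
[[ -5   1  -5  -5   3  -2   0   0   0  -3  -4   0   1   0   3  63   0   0   5  10   3   4   8   5   2   2   1   0   2   0   4   2]
 [  1   0   1   3  -1   0   2  -3   4   0   0  -1   1  54  60  56  57  58  58  64  68  68  67  73   2   3   2   8  10   9   3  13]
 [ -1   4   0  -6   4  -4   0  -2  -4   1   0   0  60  59  52  54  57  59  59  59  59  59  61  66  61  61  65  65  73  72  76  73]
 [108 114 115 114 112 105   3   0  -3  -3  -5   2  54  58  48  61  60  60  51  57  60  63  60  68  62  64  67  65  65  68  69  67]
 [102 110 102 102 105 101   4  -5   0   0   3  63  49  56  57  59  62  60  
[... 3127 characters left out ...]
 33  32  27]
 [ 12  13  21  30  35  31  32  39  36  39  35  33  31]
 [  4  24  19  26  32  31  40  43  37  34  31  28  27]
 [  5   8  17  16  10  27  39  39  39  30  35  32  35]
 [  2   4   0   0  17  19  39  37  31  31  29  28  25]
 [  3   5   4   5  10  35  35  42  15  10  20  11  15]
 [  5  12   5   5   4  36  35  38   5   9  11   3   3]
 [  4   3   8   7   1  55 118 121   4   1   4   3   4]
 [  6  -1   4  11  38  79 118 115   4   0   0   8  -2]
 [  9   6   2   9  38  52  47   6   5   0   7   8   1]
 [  0   0   4  -1  -5   0  35  -3  -5  -2   2  -4  -3]
 [ -4  -1   1   0  -3  -3   0   1   3  -1   1  -3  -2]]
world rc [0.60243374 0.07804323 0.09691018] [ 0.50666028 -0.03642069  0.11879647]
```

View pics/c1.png

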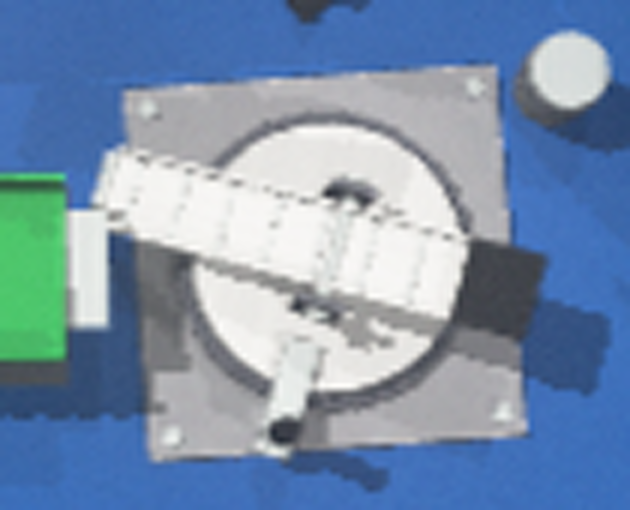

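The crop shows the plate corners at (125,90), (497,66), (527,435) and (152,460). The handle top is near (285,430), the pad centre near (497,287), the lip end spans (115,148) to (95,205), and the sill is at x 68–108, y 210–327.

```bash
cat >> h.py <<'E'
def ray(c,u,v,z):
    f=192/np.tan(np.radians(c['fovy'])/2); p=c['pose']
    d=p[:3,:3]@np.array([(u-c['cx'])/f,(v-c['cy'])/f,1]); return p[:3,3]+d*(z-p[2,3])/d[2]
E
python3 - <<'E'
from h import *
c=cam('top')
def cr(x,y,z): return (ray(c,235+x/6-.4,140+y/6-.4,z)*1000).round(1)
pl=[cr(*p,.008) for p in((125,90),(497,66),(527,435),(152,460))]
print('plate',np.mean(pl,0),[round(np.hypot(*(pl[i]-pl[i-1])[:2]),1) for i in range(4)])
d=(pl[0]-pl[1]+pl[3]-pl[2]); print('plate x dir',np.degrees(np.arctan2(d[1],d[0])))
print('disk',cr(330,263,.03))
h=cr(285,430,.12);print('handle',h)
print('tailpad corners',[cr(*p) for p in((470,237,.107),(546,255,.12),(520,338,.12),(448,318,.107))])
print('lip',cr(115,150,.055),cr(93,205,.055))
print('sill',cr(88,268,.097),cr(68,210,.097),cr(68,327,.097),cr(108,210,.097),cr(108,327,.097))
o=bot.get_obs(); 
from scipy.spatial.transform import Rotation as R
q=o['tool_rot'];print(R.from_quat([*q[1:],q[0]]).as_matrix().round(3),o['eef_pos'])
E
```

```text
plate [611.825 -73.6     8.   ] [np.float64(237.4), np.float64(239.3), np.float64(237.0), np.float64(237.9)]
plate x dir 92.798845210863
disk [608.6 -74.4  30. ]
handle [502.2 -36.6 120. ]
tailpad corners [array([ 615.2, -150.2,  107. ]), array([ 602.3, -192.4,  120. ]), array([ 553.7, -175.5,  120. ]), array([ 567.1, -135.7,  107. ])]
lip [678.7  59.4  55. ] [644.6  73.6  55. ]
sill [601.4  77.1  97. ] [636.6  88.5  97. ] [566.3  89.6  97. ] [636.2  64.6  97. ] [565.9  65.7  97. ]
[[ 0.896  0.444 -0.001]
 [ 0.444 -0.896  0.001]
 [-0.    -0.001 -1.   ]] [ 0.2993379  -0.60450659  0.23053759]
```

Axis ≈ (611.5, -74) mm, the handle radius comes out at 115.5 (correct), the lip points at ≈71.3° and it needs ≈94°, so +22.7°. I'll grip the handle and swing it, starting by moving above it.

```bash
python3 -m jog '[[43.4,-41.9,0,0.59],[43.4,-41.9,0,0.59],[43.4,-41.9,0,0.59],[43.4,-41.9,0,0.59],[43.4,-41.9,0,0.59],[43.4,-41.9,0,0.59],[43.4,-41.9,0,0.59],[43.4,-41.9,0,0.59],[43.4,-41.9,0,0.59],[43.4,-41.9,0,0.59],[43.4,-41.9,0,0.59],[43.4,-41.9,0,0.59],[43.4,-41.9,0,0.59],[43.4,-41.9,0,0.59],[43.4,-41.9,0,0.59],[43.4,-41.9,0,0.59],[43.4,-41.9,0,0.59],[43.4,-41.9,0,0.59],[43.4,-41.9,0,0.59],[43.4,-41.9,0,0.59]]' -1
```

```text
t: 1.82
eef_pos: [0.5021, -0.0384, 0.2312]
tool_rot: [0.0, 0.998, -0.066, -0.0]
contact_force: [0.3, -0.3, -0.4]
gripper_width: 1.002
grasp_force: 0.0
```

```bash
python3 -m jog '[[0,0,4,0],[0,0,8,0],[0,0,12,0],[0,0,14,0],[0,0,16,0],[0,0,16.4,0],[0,0,16.4,0]]' -1 && python3 -m jog '[[0,0,0,0],[0,0,0,0],[0,0,0,0],[0,0,0,0],[0,0,0,0],[0,0,0,0],[0,0,0,0],[0,0,0,0],[0,0,0,0],[0,0,0,0]]' 1 20; python3 -c "
from h import *
cam('side','s1.png')"
```

```text
t: 2.4
eef_pos: [0.5015, -0.0377, 0.0663]
tool_rot: [0.0, 0.998, -0.066, -0.001]
contact_force: [0.3, 0.3, 0.7]
gripper_width: 1.002
grasp_force: 0.0
t: 3.23
eef_pos: [0.503, -0.037, 0.0679]
tool_rot: [0.0, 0.998, -0.065, 0.0]
contact_force: [-1.8, -1.1, 7.0]
gripper_width: 0.179
grasp_force: 21.0
```

View pics/s1.png

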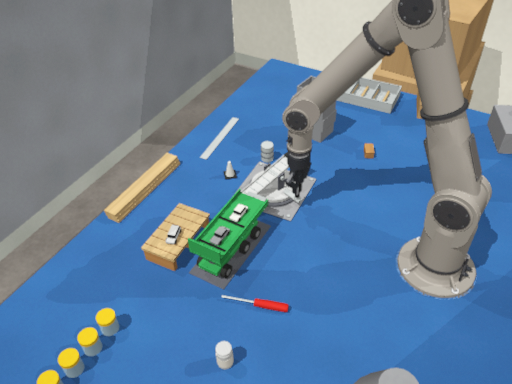

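Gripped (16 mm width fits). Swinging along the arc, turning with the handle.

```bash
python3 -m jog '[[-0.07,0.39,-0.15,-0.035],[-0.13,0.77,-0.15,-0.07],[-0.17,1.17,-0.15,-0.105],[-0.2,1.57,-0.15,-0.14],[-0.215,1.97,-0.15,-0.175],[-0.22,2.38,-0.15,-0.21],[-0.2,2.78,-0.15,-0.245],[-0.18,3.18,-0.15,-0.28],[-0.14,3.58,-0.15,-0.315],[-0.1,3.98,-0.15,-0.35],[-0.05,4.3,-0.15,-0.375],[0.01,4.57,-0.15,-0.4],[0.01,4.57,-0.15,-0.4],[0.01,4.57,-0.15,-0.4],[0.01,4.57,-0.15,-0.4]]'
cat > look.py <<'E'
import sys
from m import *
c=cam('top'); P=cloud(c); px=c['pixels']; cv2.imwrite('pics/'+sys.argv[1],cv2.resize(px[140:225,235:340,::-1],None,fx=6,fy=6,interpolation=cv2.INTER_CUBIC))
z=P[...,2]; x,y=P[...,0]*1000,P[...,1]*1000
g=px.max(2).astype(int)-px.min(2)<45
# ramp band on the lip side: split by y bins, mid x from pixels above the base
for y0 in range(-20,66,10):
    m=g&(y>y0)&(y<y0+10)&(z>.045)&(z<.09)&(x>540)&(x<700)
    if m.sum()>3: print(y0+5,m.sum(),x[m].min().round(1),x[m].max().round(1),'mid',((x[m].min()+x[m].max())/2).round(1),'z',np.median(z[m]).round(4))
E
python3 look.py c2.png
```

```text
t: 4.53
eef_pos: [0.4979, -0.0819, 0.0682]
tool_rot: [-0.0, 0.991, 0.135, 0.001]
contact_force: [5.3, -0.4, -11.0]
gripper_width: 0.176
grasp_force: 21.3
-15 32 581.3 631.9 mid 606.6 z 0.0748
-5 45 581.1 632.1 mid 606.6 z 0.0738
5 43 581.0 632.1 mid 606.6 z 0.0706
15 42 578.6 629.9 mid 604.3 z 0.0683
25 33 578.0 629.7 mid 603.9 z 0.0666
35 41 578.2 626.5 mid 602.3 z 0.0643
45 43 575.6 627.2 mid 601.4 z 0.0612
55 36 575.6 626.5 mid 601.1 z 0.0597
65 20 575.8 623.9 mid 599.8 z 0.0588
```

View pics/c2.png

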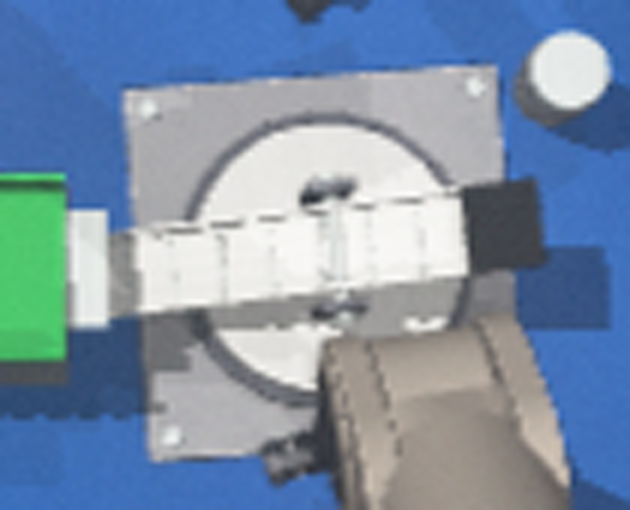

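The ramp's midline now runs under the sill (sill at crop 68–108, 210–327). Extrapolated, the lip centre is at x≈599.5, against 601 for the sill. I'll release and check again.

```bash
python3 -m jog '[[0,-0.1,0.1,0],[0,-0.1,0.1,0],[0,-0.1,0.1,0],[0,-0.1,0.1,0]]' && python3 -m jog '[[0,0,0,0],[0,0,0,0],[0,0,0,0],[0,0,0,0],[0,0,0,0],[0,0,0,0],[0,0,0,0],[0,0,0,0]]' -1 && python3 -m jog '[[0,0,-4,0],[0,0,-8,0],[0,0,-12,0],[0,0,-15,0],[0,0,-16,0],[0,0,-16,0]]' && python3 look.py c3.png; python3 - <<'E'
from m import *
c=cam('top');P=cloud(c);px=c['pixels'].astype(int);g=px.max(2)-px.min(2)<45
x,y,z=np.moveaxis(P*1000,-1,0)
for y0 in(66,72,78,84):
  m=g&(y>y0)&(y<y0+6)&(z>86)&(z<104)&(x>540)&(x<660); print(y0,m.sum(),x[m].min(),x[m].max(),np.median(z[m]),(x[m].min()+x[m].max())/2)
m=g&(y>-20)&(y<62)&(z>45)&(z<90)&(x>560)&(x<650)
a=np.polyfit(y[m],x[m],1);print('line',a,np.polyval(a,[-74,75]))
m=(px.max(2)<80)&(z>95)&(z<140)&(y<-130)&(y>-205)&(x>560)&(x<680);print('pad',m.sum(),x[m].min(),x[m].max(),y[m].min(),y[m].max(),P[m].mean(0)*1000)
print('dark z by y',np.polyfit(y[m],z[m],1))
E
```

```text
t: 4.92
eef_pos: [0.4978, -0.0813, 0.0682]
tool_rot: [0.0, 0.991, 0.134, 0.001]
contact_force: [4.6, -1.5, -2.2]
gripper_width: 0.178
grasp_force: 22.1
t: 5.58
eef_pos: [0.4964, -0.0812, 0.0678]
tool_rot: [-0.0, 0.991, 0.134, -0.0]
contact_force: [0.4, -0.1, -0.8]
gripper_width: 1.002
grasp_force: 0.0
t: 6.08
eef_pos: [0.4983, -0.0813, 0.2308]
tool_rot: [0.001, 0.991, 0.134, 0.003]
contact_force: [0.7, 0.0, -0.8]
gripper_width: 0.998
grasp_force: 0.0
-15 31 584.1 631.3 mid 607.7 z 0.0744
-5 44 580.9 632.4 mid 606.6 z 0.0731
5 43 580.6 632.2 mid 606.4 z 0.0687
15 42 579.3 629.6 mid 604.5 z 0.0677
25 30 578.5 629.9 mid 604.2 z 0.0668
35 43 578.6 629.7 mid 604.2 z 0.0641
45 42 579.0 627.4 mid 603.2 z 0.0616
55 38 575.8 627.5 mid 601.7 z 0.0607
65 20 575.8 624.6 mid 600.2 z 0.0582
66 39 566.0943653135118 635.0568476106174 97.46483249024318 600.5756064620646
72 29 566.6543193774969 635.366823792568 97.35471201655699 601.0105715850325
78 31 566.4517821766942 634.921142510119 97.83901133034134 600.6864623434067
84 39 566.5199177131449 635.1926203436143 98.2394373722848 600.8562690283795
line [-8.44861399e-02  6.06654103e+02] [612.90607736 600.31764253]
pad 156 595.908692517632 642.7790075600785 -190.31470696722945 -146.71772110648206 [ 619.08826123 -168.29177993  115.10981357]
dark z by y [-0.18693885 83.64954132]
```

Lip centre is at x 600.3 against 600.8 for the sill, so well centred. The pad is at (619, -168, 115), tilt ≈ -0.2, and lip contact is expected at pad z ≈ 93. Closing the fingers and moving above the pad.

```bash
python3 -m jog '[[3,3.9,0,0],[6,7.8,0,0],[9,11.6,0,0],[9.3,11.9,0,0],[9.3,11.9,2,0],[9.3,11.9,5,0],[9.3,11.9,8,0],[9.3,11.9,10,0],[9.3,11.9,10,0],[9.3,11.9,10,0],[9.3,11.9,10,0],[9.3,11.9,10,0],[9.3,11.9,10,0]]' 1 20; python3 -c "
from h import *
o=bot.get_obs();print(o['eef_pos'],o['contact_force'])
cam('side');o=bot.get_obs();print(o['eef_pos'],o['contact_force'])"
```

```text
t: 7.27
eef_pos: [0.6188, -0.1712, 0.1294]
tool_rot: [0.0, 0.991, 0.134, 0.001]
contact_force: [-0.3, -0.0, -0.6]
gripper_width: -0.001
grasp_force: 0.0
[ 0.61877609 -0.17124373  0.12936665] [-0.33689562 -0.00953763 -0.61073903]
[ 0.61864929 -0.17129598  0.12928819] [ 0.21791291  0.35444743 -0.26425063]
```

```bash
python3 -m jog '[[0,0,0.3,0],[0,0,0.6,0],[0,0,0.9,0],[0,0,1.1,0],[0,0,1.25,0],[0,0,1.4,0],[0,0,1.5,0],[0,0,1.6,0],[0,0,1.7,0],[0,0,1.8,0],[0,0,1.9,0],[0,0,2.0,0],[0,0,2.0,0]]' && python3 -m jog '[[0,0,0.1,0],[0,0,0.2,0],[0,0,0.3,0],[0,0,0.4,0],[0,0,0.5,0],[0,0,0.6,0],[0,0,0.7,0],[0,0,0.8,0],[0,0,0.9,0],[0,0,0.9,0]]'
```

```text
t: 8.4
eef_pos: [0.6182, -0.1728, 0.1085]
tool_rot: [0.001, 0.991, 0.134, 0.0]
contact_force: [-1.2, -2.0, 4.9]
gripper_width: 0.004
grasp_force: 2.1
t: 9.23
eef_pos: [0.6186, -0.1734, 0.0997]
tool_rot: [0.001, 0.991, 0.134, 0.001]
contact_force: [-0.1, -3.1, 3.9]
gripper_width: 0.001
grasp_force: 2.3
```

```bash
python3 -m jog '[[0,0,0.05,0],[0,0,0.1,0],[0,0,0.15,0],[0,0,0.2,0],[0,0,0.25,0],[0,0,0.3,0],[0,0,0.3,0],[0,0,0.3,0]]' && python3 -m jog '[[0,0,0.04,0],[0,0,0.08,0],[0,0,0.12,0],[0,0,0.16,0],[0,0,0.2,0],[0,0,0.2,0],[0,0,0.2,0]]'
```

```text
t: 9.9
eef_pos: [0.6186, -0.1733, 0.0968]
tool_rot: [0.001, 0.991, 0.134, 0.001]
contact_force: [-0.1, -3.9, 5.4]
gripper_width: -0.003
grasp_force: 2.7
t: 10.48
eef_pos: [0.6186, -0.1734, 0.0948]
tool_rot: [0.001, 0.991, 0.134, 0.001]
contact_force: [-0.5, -4.3, 5.1]
gripper_width: 0.002
grasp_force: 2.8
```

```bash
python3 -m jog '[[-0.03,0.1,0,0],[-0.03,0.1,0.03,0],[-0.03,0.1,0.06,0],[-0.03,0.1,0.06,0],[-0.03,0.1,0.06,0]]' && python3 -m jog '[[0,0,0.03,0],[0,0,0.06,0],[0,0,0.06,0],[0,0,0.06,0]]' && python3 -m jog '[[0,0,0.03,0],[0,0,0.05,0],[0,0,0.05,0],[0,0,0.05,0]]'
```

```text
t: 10.9
eef_pos: [0.6186, -0.1735, 0.0942]
tool_rot: [0.001, 0.991, 0.134, 0.001]
contact_force: [-0.8, -2.2, 6.6]
gripper_width: -0.004
grasp_force: 2.9
t: 11.23
eef_pos: [0.6186, -0.1736, 0.0936]
tool_rot: [0.001, 0.991, 0.134, 0.001]
contact_force: [-0.1, -3.1, 5.7]
gripper_width: -0.001
grasp_force: 2.9
t: 11.57
eef_pos: [0.6186, -0.1736, 0.0931]
tool_rot: [0.001, 0.991, 0.134, 0.001]
contact_force: [0.2, -2.7, 5.4]
gripper_width: -0.003
grasp_force: 3.0
```

```bash
for i in 1 ; do python3 -m jog '[[0,0,0.03,0],[0,0,0.05,0],[0,0,0.05,0],[0,0,0.05,0]]' ; done; python3 -m jog '[[0,0,0.03,0],[0,0,0.05,0],[0,0,0.05,0],[0,0,0.05,0]]'
```

```text
t: 11.9
eef_pos: [0.6186, -0.1737, 0.0927]
tool_rot: [0.001, 0.991, 0.134, 0.001]
contact_force: [-0.9, -2.7, 6.6]
gripper_width: 0.002
grasp_force: 3.3
t: 12.23
eef_pos: [0.6186, -0.1737, 0.0925]
tool_rot: [0.001, 0.991, 0.134, 0.001]
contact_force: [-1.6, -2.3, 7.8]
gripper_width: -0.001
grasp_force: 4.2
```

```bash
python3 -m jog '[[0,0,0.03,0],[0,0,0.05,0],[0,0,0.05,0],[0,0,0.05,0]]'
```

```text
t: 12.57
eef_pos: [0.6187, -0.1737, 0.0922]
tool_rot: [0.001, 0.991, 0.134, 0.001]
contact_force: [-2.8, -2.5, 10.4]
gripper_width: 0.003
grasp_force: 5.1
```

Contact came at z ≈ 0.0925, as predicted. Adding small steps.

```bash
python3 -m jog '[[0,0,0.03,0],[0,0,0.04,0],[0,0,0.04,0],[0,0,0.04,0]]'; python3 -c "
from h import *
for i in range(5):
  cam('side');o=bot.get_obs();print(o['eef_pos'].round(4),o['contact_force'].round(2))"
```

```text
t: 12.9
eef_pos: [0.6187, -0.1737, 0.092]
tool_rot: [0.001, 0.991, 0.134, 0.001]
contact_force: [-3.5, -1.0, 11.7]
gripper_width: 0.001
grasp_force: 5.8
[ 0.6187 -0.1737  0.092 ] [-1.88 -1.44 11.61]
[ 0.6187 -0.1737  0.092 ] [-3.26 -2.04 11.91]
[ 0.6187 -0.1737  0.092 ] [-2.22 -2.09 11.78]
[ 0.6187 -0.1737  0.092 ] [-1.97 -2.25 11.42]
[ 0.6187 -0.1737  0.092 ] [-2.84 -2.67 12.23]
```

```bash
python3 -m jog '[[0,0,0.02,0],[0,0,0.03,0],[0,0,0.03,0],[0,0,0.03,0]]'; python3 -c "
from h import *
for i in range(4):
  cam('side');o=bot.get_obs();print(o['eef_pos'].round(4),o['contact_force'].round(2))"
```

```text
t: 13.48
eef_pos: [0.6187, -0.1737, 0.0919]
tool_rot: [0.001, 0.991, 0.134, 0.001]
contact_force: [-2.3, -2.7, 12.6]
gripper_width: -0.001
grasp_force: 6.4
[ 0.6187 -0.1737  0.0919] [-3.14 -1.72 12.44]
[ 0.6187 -0.1737  0.0919] [-2.65 -2.02 13.11]
[ 0.6187 -0.1737  0.0919] [-3.58 -1.98 12.62]
[ 0.6187 -0.1737  0.0919] [-3.65 -2.23 12.3 ]
```

13 N reached. I'll ease off the small sideways strain, then lift off slowly.

```bash
python3 -m jog '[[-0.07,0.02,0,0],[-0.13,0.04,0,0],[-0.13,0.04,0,0],[-0.13,0.04,0,0]]' && python3 -m jog '[[0,0,-0.05,0],[0,0,-0.1,0],[0,0,-0.15,0],[0,0,-0.2,0],[0,0,-0.25,0],[0,0,-0.3,0],[0,0,-0.4,0],[0,0,-0.6,0],[0,0,-1,0],[0,0,-2,0],[0,0,-4,0],[0,0,-7,0],[0,0,-10,0],[0,0,-13,0],[0,0,-13,0]]' && python3 -m jog '[[-4,0,0,0],[-8,0,0,0],[-12,0,0,0],[-15,0,0,0],[-15,0,0,0]]'
python3 look.py c4.png; python3 - <<'E'
from m import *
c=cam('top');P=cloud(c);px=c['pixels'].astype(int);g=px.max(2)-px.min(2)<45
x,y,z=np.moveaxis(P*1000,-1,0)
m=g&(y>66)&(y<90)&(z>86)&(z<106)&(x>540)&(x<660); print('sill',m.sum(),(x[m].min()+x[m].max())/2,np.median(z[m]),z[m].mean())
m=g&(y>-55)&(y<62)&(z>60)&(z<110)&(x>570)&(x<640)
a=np.polyfit(y[m],x[m],1);print('line',a,np.polyval(a,[-74,75]),'z',np.polyfit(y[m],z[m],1))
print(bot.get_obs()['contact_force'])
E
```

```text
t: 14.02
eef_pos: [0.6186, -0.1737, 0.0919]
tool_rot: [0.001, 0.991, 0.134, 0.002]
contact_force: [0.4, -1.3, 10.6]
gripper_width: -0.0
grasp_force: 5.1
t: 15.27
eef_pos: [0.6202, -0.1733, 0.2278]
tool_rot: [0.002, 0.991, 0.134, 0.005]
contact_force: [0.3, 0.1, 0.6]
gripper_width: -0.001
grasp_force: 0.0
t: 15.68
eef_pos: [0.4657, -0.2156, 0.2201]
tool_rot: [0.001, 0.991, 0.132, -0.002]
contact_force: [-1.5, 0.1, -0.5]
gripper_width: -0.001
grasp_force: 0.0
-15 29 587.2 634.2 mid 610.7 z 0.0876
-5 21 587.4 627.4 mid 607.4 z 0.0876
5 32 580.4 627.5 mid 603.9 z 0.0878
15 22 584.1 628.0 mid 606.1 z 0.088
25 23 584.4 628.1 mid 606.3 z 0.0883
35 15 577.6 624.6 mid 601.1 z 0.0871
45 19 580.9 620.7 mid 600.8 z 0.0882
55 10 581.2 613.7 mid 597.5 z 0.0877
65 6 581.1 624.7 mid 602.9 z 0.0886
sill 138 600.7445990990909 98.66877319912459 98.66208582096593
line [-9.27937463e-02  6.06808687e+02] [613.67542377 599.84915557] z [2.82304617e-02 8.97805346e+01]
[ 0.70144128  0.21417012 -0.79859173]
```

View pics/c4.png

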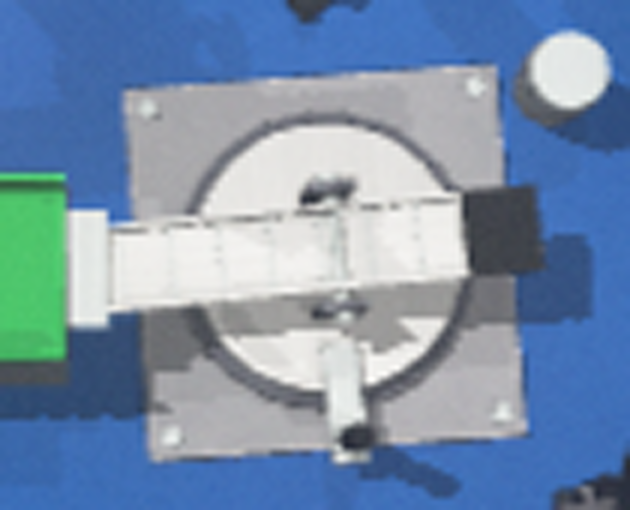

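The ramp is level under the sill and centred (599.8 against 600.7). The sill sits about 1 mm higher, so the lip is carrying the deck. Cone and drum are unmoved and the arm is clear, so I'm handing in.

```bash
python3 -m jog '[[0,0,-2,0],[0,0,-2,0],[0,0,-2,0]]'; python3 -c "
from station import bot
print(bot.hand_in())"
```

```text
t: 16.03
eef_pos: [0.4742, -0.2123, 0.2411]
tool_rot: [0.001, 0.991, 0.135, 0.002]
contact_force: [-0.6, 0.3, -0.1]
gripper_width: 0.005
grasp_force: 0.0
the job is handed in; nothing more can be done
None
```

Job handed in at 16 s: the lip is centred under the sill (within about 1 mm) and was tipped up with a push of about 13 N; on letting go the ramp stayed up, with the sill about 1 mm higher, and the robot is clear (no verdict was returned).

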